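Check a draft-shielded collectibles scale with its octagonal weight

ROBOT

A 6-joint arm with a two-finger parallel gripper is mounted at the origin on the work surface. World frame = base frame: x ahead of the robot, y to its left, z up, the work surface at z = 0. Lengths are in m, angles in degrees, forces in N, time in s.
With the tool pointing down it reaches from about 0.25 to 0.725 m from the base axis. Payload 4 kg.
Tool frame: the origin (TCP) lies between the finger pads; the fingertips stand 19 mm ahead of it and the grasp point (between the pads) is the TCP; z points along the fingers, y is the line along which they close (so a half turn about z gives the same grasp; the last joint's range is limited). The gripper opens to 85 mm and grips with 20 to 120 N. Pads are 22 mm wide; open, the fingers measure 114 mm over their backs; the gripper's body (76 mm by 85 mm) begins 54 mm behind the grasp point. The pads swing forward as they close: fully open they stand 13 mm farther back than shut.
Start: joints at [-67.036, 13.785, 0.286, 76.501, 0, 90], TCP at [0.195, -0.46, 0.25] pointing down, gripper open.
Joint ranges: [-155.79, 155.79], [-60.16, 107.12], [-62.33, 73.08], [-114, 123.19], [-81.49, 82.49], [-180, 180]. Speed limits (degrees/s): [159.86, 159.86, 180, 180, 180, 180].

INTERFACE

Orientations are given as [roll, pitch, yaw] about the fixed x, y, z axes, in that order (R = Rz(yaw) Ry(pitch) Rx(roll)).
In Python, from workcell import sense, snapshot, sign_off gives the robot as it stands.
- The arm moves only by the tool send_rows, never from a script. Its argument "series" is a list of rows, each a list of 3 entries, a list of its own where there are three numbers: the shift along the tool's x, y, z scaled (see below), then the turn, a rotation vector about the tool's x, y, z scaled (see below), then the finger opening in mm, from 0 to 85.4. A call has 1 to 20 rows; each row shifts and turns the commanded pose from where the row before left it, along the tool's axes as they then stand; what a row does not reach is not made up. The controller multiplies each number of a shift by 500 mm and each number of a turn by 180 degrees. A row lasts 1/8 s, in which the tool goes at most 62.5 mm and 10.7 degrees, less where a joint would pass 70% of its speed; a pose out of reach is approached as far as the arm can. A call with a number of a shift or a turn outside -1 to 1 is refused whole. A call with a gripper value outside its range is refused whole. The fingers move at their own pace and stop on an object; "grip_force" is the grip in N (left out, the last holds). Time passes only in rows, so rows that do not move let the fingers close. It gives the time, the measured TCP pose, the force, the opening and the grip force at its end, in the units of the state.
- sense(): the state, without advancing time (a new reading comes with each control period).
- snapshot(name): name is "scene" or "side" or "wrist"; returns a dict with "pixels" (400x640x3 uint8, red, green, blue), "range_z" (400x640 float32, m along the optical axis (not along the pixel's ray), 0 where there is no reading), "camera_matrix" (3x3 intrinsics, pixels), "pose" (4x4, takes a point from camera to world coordinates). Camera axes: x right, y down, z forward; pixel columns grow to the right and rows downward; lengths in m; the calibration is good to about 2 mm. The wrist camera is an equidistant fisheye: a pixel r from the principal point sees the ray r / f radians off the axis. A picture is of the moment at which its call begins.
- sign_off(): hands the job in; it is judged then, once.
The state is a dict: "time": time; "q": joint angles; "dq": joint speeds; "joint_efforts": joint torques, N m; "tcp_pos": TCP position; "tool_rot": TCP orientation; "ft_force": force on the tool from outside, world axes, zero at the start; "moment": the same for the moment, N m; "gripper_width": finger opening in m; "finger_force": force on a finger pad.
Only numpy, scipy, OpenCV 4.12 (cv2) and the standard library are available. Lean on these libraries where they do the work, as an engineer would, in place of code of your own. Each camera call takes 0.05 s, during which the arm holds its last target. There are 200 camera calls.

TASK

The eight-sided check weight lies on its side: stand it up on its foot on the open table and let go, then pick it up again and set it gently inside the ring marked on the scale's sprung pan, letting the spring take the load so that the pan never slams down to its stop. Once the weight stands there by itself, swing the scale's clear lid down fully shut over it. Leave the other things on the table where they are.

Things in the scene. Friction and masses are not known exactly. Their poses are not given: they have to be found in the camera images.
- weight: the only eight-sided weight, dark steel, 0.5 to 0.7 kg: body 44 mm across flats, 48 mm long, then neck 16 mm thick, 14 mm long, then round knob 26 mm across, 18 mm long. Starts lying on a flat. Origin: centre of its flat foot (end away from the knob), 22 mm above the table when lying; own x axis runs from foot to knob, up when it stands. Mass centre about 27 mm from the foot
- weight_knob (a point): centre of the weight's knob, 71 mm from the foot along the weight's x axis
- scale: scale fixed to the table: grey plinth 225 x 190 mm, 22 mm high, carrying a square open-topped draft shield of clear sheet with aluminium posts, 170 x 170 mm outside, walls 6 mm, rim 130 mm above the table. Origin: on the table under the centre of shield and pan; x points from the display side to the lid's hinge side, z up
- pan_center (a point): centre of the top face of the round steel pan (100 mm across, 4 mm thick) inside the shield; it moves with the pan, z up. The top face is 46 mm above the table when unloaded. A dark ring 64 mm across, concentric with the pan, marks where the weight belongs.
- pan (a joint): sinking of the pan, m: 0 unloaded, growing downwards, hard stop at 0.015. Spring 700 N/m with 0.2 N of preload, lightly damped: the weight at rest sinks it by 7 to 10 mm; if let go before the spring carries it, it bounces deeper
- lid (a joint): hinge angle of the clear lid, rad: 0 = shut flat on the rim, 1.57 = upright, stop at 1.9; starts at 1.62 to 1.8. The hinge is stiff: the lid stays where it is left (0.06 to 0.2 N m moves it down) and must be pushed right to the rim
- lid_hinge (a point): middle of the hinge line on the rim, 85 mm from the pan's axis on the scale's +x side, 130.5 mm above the table; its axes turn with the lid (y along the hinge line; parallel to the scale's when shut). The lid is a clear plate reaching 170 mm from the hinge along this point's -x, 170 mm wide, 5 mm thick; outer face on its +z side
- lid_handle (a point): outer end of the round black knob on the lid's outer face, 140 mm from the hinge line and in the middle of its width, 35 mm out from the face; the lid can also be pushed on its outer face beside the knob
- ball_carton: fixed open carton with four white balls, 170 x 170 mm and 82 mm high, a bystander; origin under its centre
- puck: black rubber puck, 76 mm across and 25 mm high, a bystander; origin under its centre
- tape: roll of clear tape lying flat, 90 mm across and 25 mm high, a bystander; origin under its centre
- small_weight: small round steel weight, 34 mm across and 26 mm high, a bystander; origin under its centre
- card_cases: stack of blue card cases, 75 x 55 x 30 mm, a bystander; origin under its centre
- eraser_box: small cardboard box, 45 x 120 x 30 mm, a bystander; origin under its centre
Things that resemble listed ones, but are neither listed nor needed, are in the scene too. Of the things shaped like the weight, the steel one is meant.

How it is judged:
By the outcome, as a careful person would: the job done as asked, in the order asked, and still so for the second after the job is handed in, with the robot touching nothing.
It also fails if it takes over 72 s, if anything falls off the work surface, if the arm or the gripper's body presses on something with over 40 N, if the wrist force passes 120 N, or if a joint passes its speed limit or range.

## Working session

There is one attempt and no reset: what is moved stays moved. The work goes in short steps, Python scripts to look and compute and a tool call to move; the robot and the scene stay as the last step left them, time stands still between calls to the robot, and variables do not carry over. Pictures are saved under pics/ and viewed, at most 10 in all, crops included, and the job is handed in when it is done.

Besides the shell and the picture viewer there is one more tool, called after "Call:" as name(argument=value, ...) on one line, values as JSON. send_rows: Moves the arm, as the interface text tells. Shifts and turns lie within -1 to 1; 1 stands for 500 mm of shift or 180 degrees of turn. Its arguments: {"type":"object","properties":{"series":{"type":"array","items":{"type":"array"}},"grip_force":{"type":"number"}},"required":["series"]}

```bash
mkdir -p pics; ls; cat > h.py <<'E'
import numpy as np, cv2
from workcell import sense, snapshot, sign_off
def pts(s):
    K=s["camera_matrix"];z=s["range_z"];v,u=np.mgrid[:400,:640]
    P=np.stack([(u-K[0,2])/K[0,0]*z,(v-K[1,2])/K[1,1]*z,z],-1)
    return P@s["pose"][:3,:3].T+s["pose"][:3,3]
def save(n,img): cv2.imwrite("pics/"+n,cv2.cvtColor(img,cv2.COLOR_RGB2BGR))
E
python3 - <<'E'
from h import *
s=sense();print(s)
for n in("scene","side"):
    a=snapshot(n);np.savez(n+"0.npz",**a);save(n+"0.png",a["pixels"]);print(a["camera_matrix"],a["pose"])
E
```

```text
pics
{'time': 0.0, 'q': array([-6.70337934e+01,  1.38326960e+01,  2.15507311e-01,  7.65005084e+01,
       -8.84308224e-04,  9.00017155e+01]), 'dq': array([ 0.00576844,  0.11701564,  0.08863422,  0.06797406, -0.02204925,
        0.08192743]), 'joint_efforts': array([ 5.88818602e-04, -3.72319186e+01,  2.52407831e+01,  1.70753984e-02,
       -9.72264820e-05, -8.00826626e-06]), 'tcp_pos': array([ 0.19486776, -0.45984481,  0.24942051]), 'tool_rot': array([-1.79882303e+02,  8.87830356e-04,  2.29644929e+01]), 'ft_force': array([-0.42891677,  0.56022542,  0.35526749]), 'moment': array([ 0.02853961, -0.01130959,  0.04569479]), 'finger_force': 0.0, 'gripper_width': 0.08493771861386683}
[[403.22157802   0.         321.17471597]
 [  0.         403.22157802 194.93281141]
 [  0.           0.           1.        ]] [[ 0.14904004  0.75685935 -0.63635759  1.28154815]
 [ 0.98881542 -0.11770549  0.09159409 -0.07558234]
 [-0.00557894 -0.64289139 -0.76593703  0.95108755]
 [ 0.          0.          0.          1.        ]]
[[409.65710829   0.         316.0524453 ]
 [  0.         409.65710829 197.72947671]
 [  0.           0.           1.        ]] [[-0.97427416 -0.13502415  0.18043927  0.42033237]
 [-0.22498949  0.53648005 -0.81336885  0.83882414]
 [ 0.01302236 -0.83304119 -0.55305767  0.66400102]
 [ 0.          0.          0.          1.        ]]
```

View pics/scene0.png

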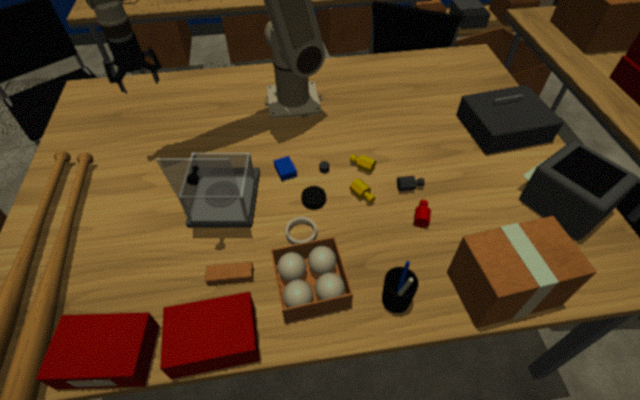

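View pics/side0.png

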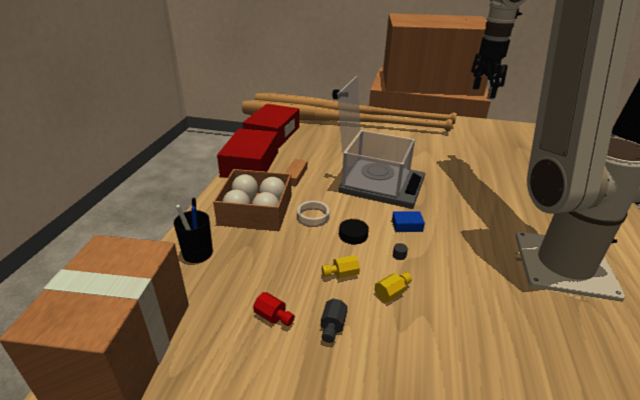

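The steel weight is at scene (410,184) and side (334,318), with its knob toward the robot's left (+y). The scale is at scene (222,195), and the lid stands up on its far (+x) wall. The black lid knob is at scene (193,175) and side (338,94).

```bash
python3 - <<'E'
from h import *
np.set_printoptions(precision=4,suppress=True)
D={n:dict(np.load(n+"0.npz")) for n in("scene","side")}
for n,(u0,u1,v0,v1) in {"scene":(390,432,170,200),"side":(310,360,290,348)}.items():
    s=D[n];P=pts(s);sub=np.zeros((400,640),bool);sub[v0:v1,u0:u1]=1
    m=sub&(P[...,2]>.008)&(P[...,2]<.06)&(s["range_z"]>0)&(s["pixels"].max(-1)<110)
    Q=P[m];c=Q.mean(0);w,V=np.linalg.eigh(np.cov((Q-c)[:,:2].T));a=V[:,1]*np.sign(V[1,1])
    t=(Q-c)[:,:2]@a;b=(Q-c)[:,:2]@V[:,0]
    print(n,len(Q),c,"axis",a,np.degrees(np.arctan2(a[1],a[0])),"t",t.min(),t.max(),"zmax",np.percentile(Q[:,2],[50,95,99]))
    for lo in np.arange(-.05,.05,.01):
        k=(t>lo)&(t<lo+.01)
        if k.any(): print("  %.3f"%lo,k.sum(),b[k].min(),b[k].max(),Q[k,2].max(), Q[k,:2][Q[k,2].argmax()])
# scale
for n,(u0,u1,v0,v1) in {"scene":(150,270,140,240),"side":(325,435,70,210)}.items():
    s=D[n];P=pts(s);print(n)
    Q=P[v0:v1,u0:u1].reshape(-1,3)
    for lo,hi in((.017,.028),(.040,.052),(.120,.14),(.15,.4)):
        q=Q[(Q[:,2]>lo)&(Q[:,2]<hi)]
        if len(q)>5: print(lo,len(q),q.min(0),q.max(0),cv2.minAreaRect((q[:,:2]*1000).astype(np.float32)))
a=D["scene"]["pixels"][130:250,140:280];b=D["side"]["pixels"][65:215,310:440]
save("crop0.png",np.hstack([cv2.resize(a,(440,377),interpolation=3),cv2.resize(b,(327,377),interpolation=3)]))
E
```

```text
scene 319 [0.5109 0.3061 0.0326] axis [0.0313 0.9995] 88.20629799871303 t -0.030514103594166012 0.04974773919047658 zmax [0.0332 0.045  0.0465]
  -0.040 1 0.00554003169511587 0.00554003169511587 0.03782140180214155 [0.5045 0.2757]
  -0.030 77 -0.01454893446061619 0.03006299483794409 0.050076988728031235 [0.5035 0.2773]
  -0.020 48 -0.016194085358566035 0.022954304377396186 0.0455023221773041 [0.505  0.2869]
  -0.010 49 -0.013984812982831085 0.018388480744552016 0.04964523148900246 [0.5025 0.2995]
  0.000 43 -0.014285394938997104 0.0185591252966755 0.0461320258704323 [0.5008 0.31  ]
  0.010 38 -0.014039348658461275 0.017875045194783664 0.04503207503036755 [0.5017 0.3224]
  0.020 12 -0.0009226128283084613 0.01196062960084502 0.032390655955485514 [0.5039 0.3303]
  0.030 29 -0.00510796503508639 0.017138214701626953 0.038519333345918394 [0.5114 0.3427]
  0.040 22 -0.004881334611762077 0.013039024499280148 0.03505353649000609 [0.5014 0.3528]
side 823 [0.4994 0.3158 0.0353] axis [0.0458 0.9989] 87.37277351756511 t -0.0412312656562653 0.03986806920095957 zmax [0.0361 0.0464 0.0474]
  -0.050 
[... 1408 characters left out ...]
9951171875, 64.20381927490234), 81.3412857055664)
side
0.017 932 [ 0.292  -1.4245  0.017 ] [ 0.7233 -0.0524  0.028 ] ((509.3983154296875, -743.37939453125), (1389.063720703125, 416.4952087402344), 86.03327178955078)
0.04 933 [ 0.2963 -1.4048  0.04  ] [ 0.7425 -0.1612  0.052 ] ((521.9194946289062, -784.4390258789062), (1244.48828125, 440.56964111328125), 89.5024185180664)
0.12 728 [ 0.3763 -0.36    0.12  ] [ 0.5763 -0.16    0.1398] ((476.04571533203125, -260.4455871582031), (178.88223266601562, 176.36412048339844), 80.87263488769531)
0.15 1156 [ 0.5481 -0.3604  0.15  ] [ 0.6241 -0.1854  0.3014] ((591.39404296875, -276.6361083984375), (175.04843139648438, 65.44912719726562), 80.50679779052734)
```

View pics/crop0.png

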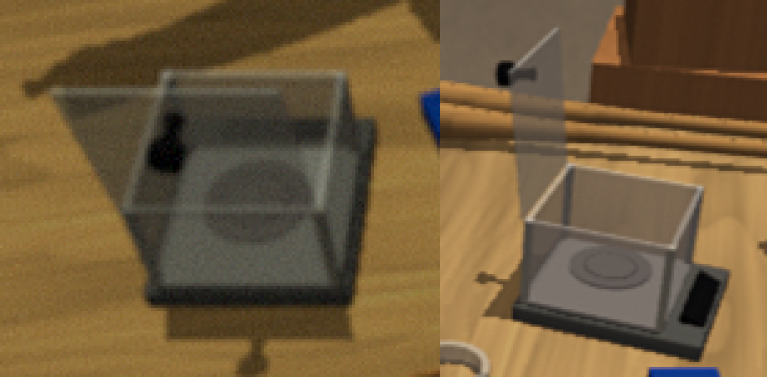

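The lid leans outward past upright on the far side. The pan ring is visible inside the shield, and the display faces the robot. The scale's yaw is about -9° and its centre is near (0.477,-0.257). Next I map the nearby objects and work out the first moves.

```bash
cat >> h.py <<'E'
from scipy.spatial.transform import Rotation as Rn
def toolR(zdir,ydir):
    z=np.array(zdir,float);z/=np.linalg.norm(z);y=np.array(ydir,float);y-=z*(y@z);y/=np.linalg.norm(y)
    return np.c_[np.cross(y,z),y,z]
def go(p0,R0,p1,R1=None,step=.055,ang=10):
    """rows needed: turn first then shift; prints per-row numbers; returns pose"""
    if R1 is not None:
        v=Rn.from_matrix(R0.T@R1).as_rotvec(degrees=True);n=int(np.ceil(np.linalg.norm(v)/ang)) or 1
        print("turn x%d"%n,np.round(v/n/180,4));R0=R1
    d=R0.T@(np.array(p1)-p0);n=int(np.ceil(np.linalg.norm(d)/step)) or 1
    print("shift x%d"%n,np.round(d/n/.5,4));return np.array(p1),R0
def now():
    s=sense();return s["tcp_pos"],Rn.from_euler("xyz",s["tool_rot"],degrees=True).as_matrix(),s
E
python3 - <<'E'
from h import *
np.set_printoptions(precision=3,suppress=True)
s=dict(np.load("side0.npz"));P=pts(s);h=cv2.cvtColor(s["pixels"],cv2.COLOR_RGB2HSV);
for n,m in{"yel":(abs(h[...,0].astype(int)-26)<4)&(h[...,1]>215),"red":((h[...,0]<4)|(h[...,0]>176))&(h[...,1]>180),"blk":s["pixels"].max(-1)<70}.items():
    k,l,st,c=cv2.connectedComponentsWithStats((m&(P[...,2]>.006)&(P[...,2]<.12)&(P[...,0]>.2)).astype(np.uint8))
    for i in range(1,k):
        if st[i,4]>60: q=P[l==i];print(n,c[i],np.percentile(q,2,0),np.percentile(q,98,0))
p,R,_=now();p0,R0=np.array([.195,-.46,.25]),Rn.from_euler("xyz",[180,0,22.964],degrees=True).as_matrix()
R1=toolR([0,-1,-1],[1,0,0])
tgt=np.array([.501,.3025,.027]);pre=tgt-.13*R1[:,2]
a,b=go(p0,R0,[pre[0],pre[1],.25]);a,b=go(a,b,pre,R1);go(a,b,tgt)
E
```

```text
yel [347.223 263.019] [0.476 0.142 0.033] [0.522 0.178 0.047]
yel [328.887 267.901] [0.522 0.165 0.028] [0.548 0.187 0.038]
yel [394.322 281.663] [0.362 0.159 0.031] [0.418 0.22  0.048]
red [256.974 139.664] [ 0.818 -0.592  0.017] [ 0.959 -0.178  0.084]
red [272.017 309.122] [0.58  0.296 0.014] [0.656 0.337 0.047]
blk [387.057  54.952] [ 0.532 -1.742  0.011] [ 0.581 -1.384  0.116]
blk [262.216 147.813] [ 0.746 -0.666  0.011] [ 0.957 -0.177  0.078]
blk [406.308 123.592] [ 0.245 -0.694  0.023] [ 0.57  -0.674  0.035]
blk [226.879 186.809] [ 0.861 -0.112  0.043] [0.874 0.031 0.074]
blk [390.009 191.321] [ 0.342 -0.295  0.007] [ 0.571 -0.148  0.036]
blk [271.86  178.547] [ 0.722 -0.128  0.014] [ 0.809 -0.075  0.073]
blk [283.997 203.727] [ 0.694 -0.125  0.011] [0.708 0.041 0.072]
blk [258.2   218.725] [0.704 0.039 0.007] [0.815 0.05  0.071]
blk [194.273 236.471] [0.821 0.133 0.009] [0.895 0.208 0.104]
blk [407.633 226.246] [ 0.333 -0.068  0.007] [ 0.411 -0.03   0.027]
blk [353.26  230.771] [ 0.471 -0.021  0.007] [0.538 0.047 0.029]
blk [399.817 250.905] [0.371 0.051 0.007] [0.4   0.078 0.03 ]
blk [172.87  302.629] [0.792 0.33  0.011] [0.802 0.418 0.118]
blk [332.815 319.209] [0.48  0.279 0.013] [0.52  0.354 0.047]
blk [271.076 313.854] [0.603 0.301 0.008] [0.658 0.336 0.041]
blk [136.398 366.914] [0.779 0.467 0.012] [0.788 0.559 0.118]
blk [ 30.671 370.8  ] [0.89  0.571 0.081] [0.934 0.576 0.118]
blk [ 44.329 376.821] [0.859 0.568 0.058] [0.933 0.576 0.116]
blk [ 60.391 382.499] [0.813 0.564 0.033] [0.933 0.576 0.118]
shift x17 [ 0.072 -0.079 -0.   ]
turn x8 [-0.018 -0.028 -0.044]
shift x3 [0.062 0.    0.062]
shift x3 [-0.     0.     0.087]
```

Call:
send_rows(series=[[[0.072,-0.079,0],[0,0,0],85],[[0.072,-0.079,0],[0,0,0],85],[[0.072,-0.079,0],[0,0,0],85],[[0.072,-0.079,0],[0,0,0],85],[[0.072,-0.079,0],[0,0,0],85],[[0.072,-0.079,0],[0,0,0],85],[[0.072,-0.079,0],[0,0,0],85],[[0.072,-0.079,0],[0,0,0],85],[[0.072,-0.079,0],[0,0,0],85],[[0.072,-0.079,0],[0,0,0],85],[[0.072,-0.079,0],[0,0,0],85],[[0.072,-0.079,0],[0,0,0],85],[[0.072,-0.079,0],[0,0,0],85],[[0.072,-0.079,0],[0,0,0],70],[[0.072,-0.079,0],[0,0,0],70],[[0.072,-0.079,0],[0,0,0],70],[[0.072,-0.079,0],[0,0,0],70]], grip_force=60)

```text
time: 2.22
tcp_pos: [0.5241, 0.327, 0.2541]
tool_rot: [-176.2, 0.1, 30.3]
ft_force: [1.4, -0.5, 0.5]
gripper_width: 0.0699
finger_force: 0.0
```

Call:
send_rows(series=[[[0,0,0],[-0.018,-0.028,-0.044],70],[[0,0,0],[-0.018,-0.028,-0.044],70],[[0,0,0],[-0.018,-0.028,-0.044],70],[[0,0,0],[-0.018,-0.028,-0.044],70],[[0,0,0],[-0.018,-0.028,-0.044],70],[[0,0,0],[-0.018,-0.028,-0.044],70],[[0,0,0],[-0.018,-0.028,-0.044],70],[[0,0,0],[-0.018,-0.028,-0.044],70],[[0,0,0],[0,0,0],70]])

```text
time: 3.35
tcp_pos: [0.5223, 0.3274, 0.2525]
tool_rot: [-176.9, 42.0, 99.3]
ft_force: [0.2, -0.2, 0.1]
gripper_width: 0.0701
finger_force: 0.0
```

```bash
python3 - <<'E'
from h import *
np.set_printoptions(precision=3,suppress=True)
p,R,s=now();print(s["time"],p,s["tool_rot"],s["q"]);print(R)
R1=toolR([0,-1,-1],[1,0,0]);tgt=np.array([.501,.3025,.027]);a,b=go(p,R,tgt-.06*R1[:,2],R1);go(a,b,tgt,step=.02)
E
```

```text
3.35 [0.522 0.327 0.253] [-176.941   41.977   99.253] [ 45.596  51.18   50.165 119.571 -30.42  136.02 ]
[[-0.12   0.991  0.055]
 [ 0.734  0.125 -0.668]
 [-0.669 -0.04  -0.742]]
turn x1 [ 0.018 -0.016  0.038]
shift x4 [ 0.071 -0.011  0.059]
shift x4 [-0.    0.    0.03]
```

```bash
python3 - <<'E'
from h import *
np.set_printoptions(precision=3,suppress=True)
p,R,s=now()
c,sn=np.cos(np.radians(35)),np.sin(np.radians(35))
R1=toolR([0,-sn,-c],[1,0.03,0]);tgt=np.array([.5005,.305,.027]);a,b=go(p,R,tgt-.06*R1[:,2],R1,ang=6);go(a,b,tgt,step=.02)
E
```

```text
turn x2 [0.007 0.02  0.016]
shift x4 [ 0.056 -0.009  0.069]
shift x3 [0.   0.   0.04]
```

Call:
send_rows(series=[[[0,0,0],[0.007,0.02,0.016],70],[[0,0,0],[0.007,0.02,0.016],70],[[0.056,-0.009,0.069],[0,0,0],70],[[0.056,-0.009,0.069],[0,0,0],70],[[0.056,-0.009,0.069],[0,0,0],70],[[0.056,-0.009,0.069],[0,0,0],70],[[0,0,0],[0,0,0],70],[[0,0,0],[0,0,0],70]])

```text
time: 4.35
tcp_pos: [0.505, 0.3388, 0.0798]
tool_rot: [-179.6, 34.7, 91.2]
ft_force: [-0.3, -0.2, 0.1]
gripper_width: 0.0703
finger_force: 0.0
```

```bash
python3 - <<'E'
from h import *
np.set_printoptions(precision=3,suppress=True)
p,R,s=now();print(s["time"],p,s["tool_rot"],s["q"]);print(R)
c,sn=np.cos(np.radians(35)),np.sin(np.radians(35))
R1=toolR([0,-sn,-c],[1,0.03,0]);tgt=np.array([.5005,.305,.027]);go(p,R,tgt,R1,step=.02)
a=snapshot("scene");b=snapshot("side")
save("g1.png",np.hstack([cv2.resize(a["pixels"][60:240,320:500],(400,400)),cv2.resize(b["pixels"][200:380,240:420],(400,400))]))
E
```

```text
4.35 [0.505 0.339 0.08 ] [-179.559   34.75    91.218] [ 44.841  52.044  30.015  93.862 -24.035 139.363]
[[-0.017  1.     0.004]
 [ 0.821  0.017 -0.57 ]
 [-0.57  -0.006 -0.822]]
turn x1 [ 0.001 -0.001 -0.002]
shift x4 [ 0.001 -0.002  0.031]
```

View pics/g1.png

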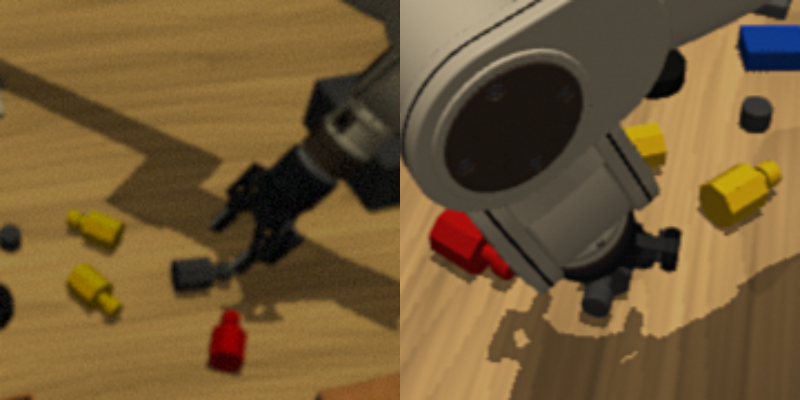

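The open fingers straddle the steel weight from its knob side, and the yellow and red decoys are clear. Going down to grasp.

Call:
send_rows(series=[[[0.001,-0.002,0.031],[0.001,-0.001,-0.002],70],[[0.001,-0.002,0.031],[0,0,0],70],[[0.001,-0.002,0.031],[0,0,0],70],[[0.001,-0.002,0.031],[0,0,0],70],[[0,0,0],[0,0,0],60],[[0,0,0],[0,0,0],50],[[0,0,0],[0,0,0],46],[[0,0,0],[0,0,0],42],[[0,0,0],[0,0,0],38],[[0,0,0],[0,0,0],38],[[0,0,0],[0,0,0],38]], grip_force=60)

```text
time: 5.82
tcp_pos: [0.5005, 0.3056, 0.027]
tool_rot: [-179.1, 34.9, 91.8]
ft_force: [1.2, 2.1, 5.6]
gripper_width: 0.043
finger_force: 60.6
```

```bash
python3 - <<'E'
from h import *
np.set_printoptions(precision=3,suppress=True)
p,R,s=now();print(p,s["tool_rot"],s["q"],s["gripper_width"],s["finger_force"],s["ft_force"])
go(p,R,p+[0,0,.1],None,.05)
# rotate about world x +90
R1=Rn.from_rotvec([90,0,0],degrees=True).as_matrix()@R
# make weight axis (world (sin,cos) yaw ~88) vertical: weight axis assumed perpendicular to tool y
q=p+[0,0,.1];a,b=go(q,R,[.5,.33,q[2]],R1,.05,9)
print(R1)
E
```

```text
[0.501 0.306 0.027] [-179.112   34.943   91.803] [ 43.156  51.918  21.167  84.695 -24.813 137.319] 0.043006097594243974 60.61718831884867 [1.22  2.054 5.627]
shift x3 [-0.038 -0.001 -0.055]
turn x10 [-0.001  0.05   0.   ]
shift x1 [ 0.028 -0.     0.04 ]
[[-0.026  1.     0.003]
 [ 0.573  0.013  0.82 ]
 [ 0.819  0.023 -0.573]]
```

Call:
send_rows(series=[[[-0.038,0,-0.055],[0,0,0],38],[[-0.038,0,-0.055],[0,0,0],38],[[-0.038,0,-0.055],[0,0,0],38],[[0,0,0],[0,0.04,0],38],[[0,0,0],[0,0.04,0],38],[[0,0,0],[0,0.04,0],38],[[0,0,0],[0,0.04,0],38],[[0,0,0],[0,0.04,0],38],[[0,0,0],[0,0.04,0],38],[[0,0,0],[0,0.04,0],38],[[0,0,0],[0,0.04,0],38],[[0,0,0],[0,0.04,0],38],[[0,0,0],[0,0.04,0],38],[[0,0,0],[0,0.04,0],38],[[0,0,0],[0,0.04,0],38],[[0,0,0],[0,0,0],38]])

```text
time: 7.82
tcp_pos: [0.4991, 0.3032, 0.1218]
tool_rot: [-177.8, -51.1, 89.4]
ft_force: [-0.3, -0.4, -6.8]
gripper_width: 0.0432
finger_force: 62.2
```

```bash
python3 - <<'E'
from h import *
np.set_printoptions(precision=3,suppress=True)
p,R,s=now();print(p,s["tool_rot"],s["q"],s["gripper_width"],s["finger_force"],s["ft_force"])
R1=Rn.from_rotvec([90,0,0],degrees=True).as_matrix()@Rn.from_euler("xyz",[180,35,91.8],degrees=True).as_matrix()
go(p,R,[.5,.33,.045],R1,.03)
a=snapshot("scene");b=snapshot("side")
save("g2.png",np.hstack([cv2.resize(a["pixels"][90:230,330:470],(400,400)),cv2.resize(b["pixels"][200:380,240:420],(400,400))]))
E
```

```text
[0.499 0.303 0.122] [-177.849  -51.051   89.4  ] [  9.182  27.063 -19.602  34.731  50.555 102.824] 0.04318121879193961 62.173674850305076 [-0.325 -0.363 -6.818]
turn x1 [-0.015  0.022 -0.01 ]
shift x3 [-0.032 -0.001  0.044]
```

View pics/g2.png

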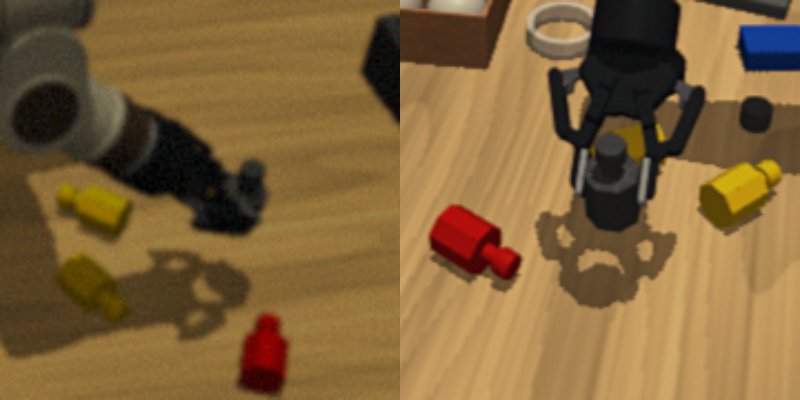

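The weight is held nearly upright with the knob up, at side crop (610,180), clear of the decoys. I'll level it and lower it.

Call:
send_rows(series=[[[0,0,0],[-0.015,0.022,-0.01],38],[[-0.032,0,0.044],[0,0,0],38],[[-0.032,0,0.044],[0,0,0],38],[[-0.032,0,0.044],[0,0,0],38],[[0,0,0],[0,0,0],38],[[0,0,0],[0,0,0],38]])

```text
time: 8.68
tcp_pos: [0.5048, 0.3332, 0.0503]
tool_rot: [176.0, -55.3, 93.5]
ft_force: [0.5, -0.2, -5.2]
gripper_width: 0.0432
finger_force: 62.3
```

```bash
python3 - <<'E'
from h import *
np.set_printoptions(precision=3,suppress=True)
p,R,s=now();print(p,s["tool_rot"],s["ft_force"])
R1=Rn.from_rotvec([90,0,0],degrees=True).as_matrix()@Rn.from_euler("xyz",[180,35,91.8],degrees=True).as_matrix()
go(p,R,p-[0,0,.012],R1,.004)
b=snapshot("side");P=pts(b);m=(b["pixels"].max(-1)<110)
r=R1
for z in(.03,.05,.06,.07,.08,.09,.1,.11,.12):
    k=m&(abs(P[...,2]-z)<.004)&(abs(P[...,0]-.5)<.025)&(P[...,1]>.29)&(P[...,1]<.38)
    if k.sum()>3: print(z,k.sum(),P[k].min(0),P[k].max(0))
E
```

```text
[0.505 0.333 0.05 ] [175.96  -55.28   93.547] [ 0.525 -0.203 -5.212]
turn x1 [ 0.001 -0.002  0.003]
shift x4 [-0.005 -0.     0.003]
0.03 66 [0.483 0.342 0.026] [0.523 0.361 0.034]
0.05 79 [0.475 0.335 0.046] [0.523 0.36  0.054]
0.06 81 [0.475 0.325 0.056] [0.524 0.361 0.064]
0.07 283 [0.475 0.292 0.066] [0.525 0.36  0.074]
0.08 40 [0.475 0.294 0.076] [0.525 0.348 0.084]
0.09 124 [0.475 0.29  0.086] [0.525 0.351 0.094]
0.1 185 [0.477 0.29  0.096] [0.525 0.351 0.103]
```

Call:
send_rows(series=[[[-0.005,0,0.0035],[0.001,-0.002,0.003],38],[[-0.005,0,0.0035],[0,0,0],38],[[-0.005,0,0.0035],[0,0,0],38],[[-0.005,0,0.0035],[0,0,0],38],[[-0.005,0,0.0035],[0,0,0],38],[[-0.0025,0,0.0018],[0,0,0],38],[[-0.0025,0,0.0018],[0,0,0],38],[[0,0,0],[0,0,0],38]])

```text
time: 9.72
tcp_pos: [0.5049, 0.3329, 0.0318]
tool_rot: [177.0, -55.1, 92.5]
ft_force: [-1.9, -0.4, -1.1]
gripper_width: 0.043
finger_force: 62.5
```

Call:
send_rows(series=[[[-0.0015,0,0.001],[0,0,0],38],[[0,0,0],[0,0,0],38]])

```text
time: 9.98
tcp_pos: [0.505, 0.3331, 0.0317]
tool_rot: [177.0, -55.2, 92.5]
ft_force: [-3.9, -2.5, 4.3]
gripper_width: 0.0434
finger_force: 62.8
```

Call:
send_rows(series=[[[0,0,0],[0,0,0],46],[[0,0,0],[0,0,0],50],[[0,0,0],[0,0,0],58],[[0,0,0],[0,0,0],66],[[0,0,0],[0,0,0],70],[[0,0,-0.02],[0,0,0],70],[[0,0,-0.06],[0,0,0],70],[[0,0,-0.1],[0,0,0],70],[[0,0,-0.1],[0,0,0],70],[[-0.05,0,0],[0,0,0],70]])

```text
time: 11.22
tcp_pos: [0.5066, 0.2011, 0.0939]
tool_rot: [176.2, -55.0, 92.9]
ft_force: [0.2, -0.7, 0.7]
gripper_width: 0.0696
finger_force: 0.0
```

```bash
python3 - <<'E'
from h import *
np.set_printoptions(precision=3,suppress=True)
p,R,s=now();print(s["time"],p,s["tool_rot"],s["q"],s["ft_force"])
for n in("scene","side"):
    b=snapshot(n);P=pts(b);m=(b["pixels"].max(-1)<110)
    k=m&(abs(P[...,0]-.505)<.05)&(P[...,1]>.29)&(P[...,1]<.385)
    for lo,hi in((.01,.045),(.045,.053),(.063,.076),(.076,.09)):
        kk=k&(P[...,2]>lo)&(P[...,2]<hi)
        if kk.sum()>3: print(n,lo,kk.sum(),P[kk].min(0),P[kk].max(0),P[kk].mean(0))
    if n=="side": save("g3.png",cv2.resize(b["pixels"][200:380,240:420],(400,400)))
tz=toolR([0,0,-1],[np.cos(np.radians(0)),np.sin(np.radians(0)),0])
a,bb=go(p,R,[.505,.338,.19],tz)
E
```

```text
11.225 [0.507 0.201 0.094] [176.226 -54.955  92.91 ] [ -3.664  31.517 -20.379  40.916  54.994  83.924] [ 0.232 -0.693  0.666]
scene 0.01 123 [0.496 0.317 0.01 ] [0.531 0.362 0.045] [0.52  0.333 0.028]
scene 0.045 94 [0.485 0.318 0.045] [0.53  0.361 0.053] [0.511 0.338 0.048]
scene 0.063 26 [0.497 0.328 0.063] [0.522 0.351 0.076] [0.513 0.338 0.07 ]
scene 0.076 39 [0.497 0.328 0.076] [0.518 0.349 0.083] [0.509 0.338 0.079]
side 0.01 286 [0.482 0.336 0.01 ] [0.526 0.361 0.045] [0.502 0.354 0.028]
side 0.045 277 [0.483 0.319 0.045] [0.526 0.36  0.052] [0.504 0.345 0.049]
side 0.063 54 [0.492 0.339 0.064] [0.516 0.35  0.076] [0.503 0.347 0.071]
side 0.076 132 [0.492 0.327 0.076] [0.517 0.351 0.085] [0.505 0.34  0.081]
turn x6 [ 0.002 -0.051  0.001]
shift x4 [ 0.069 -0.001 -0.048]
```

View pics/g3.png

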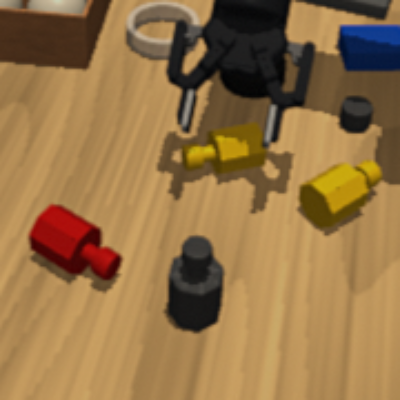

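The weight stands alone on open table, at side crop (195,285). Its axis is near (0.5055,0.339). Next I level the hand above it.

Call:
send_rows(series=[[[0.082,0,-0.057],[0,0,0],60],[[0.082,0,-0.057],[0,0,0],60],[[0,0,0],[0.002,-0.044,0.001],60],[[0,0,0],[0.002,-0.044,0.001],60],[[0,0,0],[0.002,-0.044,0.001],60],[[0,0,0],[0.002,-0.044,0.001],60],[[0,0,0],[0.002,-0.044,0.001],60],[[0,0,0],[0.002,-0.044,0.001],60],[[0,0,0],[0.002,-0.044,0.001],60],[[0.09,0,0],[0,0,0],60],[[0.09,0,0],[0,0,0],60],[[0.09,0,0],[0,0,0],60],[[0,0,0],[0,0,0],60]])

```text
time: 12.95
tcp_pos: [0.4986, 0.3425, 0.188]
tool_rot: [-178.9, 0.4, 90.3]
ft_force: [0.6, -0.8, 0.3]
gripper_width: 0.0601
finger_force: 0.0
```

```bash
python3 - <<'E'
from h import *
np.set_printoptions(precision=3,suppress=True)
p,R,s=now();print(s["time"],p,s["tool_rot"],s["q"],s["ft_force"])
tz=toolR([0,0,-1],[1,0,0])
a,bb=go(p,R,[.5055,.339,.14],tz);a,bb=go(a,bb,[.5055,.339,.073],None,.03)
E
```

```text
12.95 [0.499 0.342 0.188] [-178.901    0.393   90.343] [ 34.35   28.356  12.231  75.007   0.289 124.007] [ 0.648 -0.839  0.318]
turn x1 [-0.006  0.002  0.002]
shift x1 [-0.007  0.014  0.096]
shift x3 [0.    0.    0.045]
```

Call:
send_rows(series=[[[-0.007,0.014,0],[-0.006,0.002,0.002],60],[[0,0,0.096],[0,0,0],60],[[0,0,0],[0,0,0],60],[[0,0,0],[0,0,0],60]])

```text
time: 13.45
tcp_pos: [0.5077, 0.3345, 0.1417]
tool_rot: [179.9, 0.1, 89.6]
ft_force: [0.0, -0.3, 0.5]
gripper_width: 0.0599
finger_force: 0.0
```

```bash
python3 - <<'E'
from h import *
np.set_printoptions(precision=3,suppress=True)
p,R,s=now();print(s["time"],p,s["tool_rot"])
go(p,R,[.5055,.339,.074],toolR([0,0,-1],[1,0,0]),.025)
E
```

```text
13.45 [0.508 0.335 0.142] [179.919   0.068  89.592]
turn x1 [ 0.     0.    -0.002]
shift x3 [ 0.003 -0.002  0.045]
```

Call:
send_rows(series=[[[0.009,-0.004,0.045],[0,0,0],60],[[0,0,0.045],[0,0,0],60],[[0,0,0.045],[0,0,0],60],[[0,0,0],[0,0,0],50],[[0,0,0],[0,0,0],40],[[0,0,0],[0,0,0],32],[[0,0,0],[0,0,0],28],[[0,0,0],[0,0,0],24],[[0,0,0],[0,0,0],20],[[0,0,0],[0,0,0],20],[[0,0,0],[0,0,0],20]], grip_force=50)

```text
time: 14.82
tcp_pos: [0.5054, 0.3401, 0.0741]
tool_rot: [179.9, 0.0, 89.7]
ft_force: [-2.1, -1.1, 6.3]
gripper_width: 0.0246
finger_force: 48.7
```

```bash
python3 - <<'E'
from h import *
np.set_printoptions(precision=3,suppress=True)
p,R,s=now();print(s["time"],p,s["tool_rot"],s["gripper_width"],s["finger_force"],s["ft_force"])
tz=toolR([0,0,-1],[1,0,0])
a,b=go(p,R,p+[0,0,.16]);go(a,b,[.477,-.257,a[2]],tz,.045)
E
```

```text
14.825 [0.505 0.34  0.074] [179.912   0.039  89.695] 0.024644038030886606 48.665385246276855 [-2.062 -1.092  6.346]
shift x3 [-0.     0.    -0.107]
turn x1 [ 0.001  0.    -0.002]
shift x14 [-0.085 -0.004  0.   ]
```

Call:
send_rows(series=[[[0,0,-0.04],[0,0,0],20],[[0,0,-0.08],[0,0,0],20],[[0,0,-0.1],[0,0,0],20],[[0,0,-0.08],[0,0,0],20],[[0,0,-0.03],[0,0,0],20],[[-0.04,0,0],[0,0,-0.002],20],[[-0.085,-0.004,0],[0,0,0],20],[[-0.085,-0.004,0],[0,0,0],20],[[-0.085,-0.004,0],[0,0,0],20],[[-0.085,-0.004,0],[0,0,0],20],[[-0.085,-0.004,0],[0,0,0],20],[[-0.085,-0.004,0],[0,0,0],20],[[-0.085,-0.004,0],[0,0,0],20],[[-0.085,-0.004,0],[0,0,0],20],[[-0.085,-0.004,0],[0,0,0],20],[[-0.085,-0.004,0],[0,0,0],20],[[-0.085,-0.004,0],[0,0,0],20],[[-0.06,-0.004,0],[0,0,0],20],[[0,0,0],[0,0,0],20]])

```text
time: 17.2
tcp_pos: [0.4789, -0.1797, 0.2359]
tool_rot: [-179.7, 0.0, 89.8]
ft_force: [-0.3, 0.1, -6.7]
gripper_width: 0.0242
finger_force: 49.9
```

```bash
python3 - <<'E'
from h import *
np.set_printoptions(precision=4,suppress=True)
p,R,s=now();print(s["time"],p,s["tool_rot"],s["gripper_width"],s["ft_force"],s["q"])
a=snapshot("scene");b=snapshot("side")
save("g4.png",np.hstack([cv2.resize(a["pixels"][100:240,140:280],(400,400)),cv2.resize(b["pixels"][60:220,300:460],(400,400))]))
# refine scale centre from rest images: pan ring pixels, rim rays
for n in("scene","side"):
    d=dict(np.load(n+"0.npz"));P=pts(d);z=P[...,2];k=(z>.126)&(z<.134)&(P[...,0]>.35)&(P[...,0]<.6)&(P[...,1]>-.38)&(P[...,1]<-.13)
    print(n,k.sum(),cv2.minAreaRect((P[k][:,:2]*1000).astype(np.float32)))
    Q=P[(abs(z-.046)<.003)&(np.hypot(P[...,0]-.477,P[...,1]+.257)<.07)];print(len(Q),Q.mean(0),Q.min(0),Q.max(0))
    L=P[(z>.15)&(z<.4)&(P[...,0]>.5)&(P[...,0]<.66)&(P[...,1]>-.4)&(P[...,1]<-.15)]
    if len(L):
        ux=np.array([np.cos(np.radians(-9)),np.sin(np.radians(-9))]);t=(L[:,:2]-[.477,-.257])@ux;A=np.polyfit(L[:,2],t,1)
        r=abs(t-np.polyval(A,L[:,2]));A=np.polyfit(L[r<.008,2],t[r<.008],1);print("lid t(z=.13)",np.polyval(A,.13),"angle",90+np.degrees(np.arctan(A[0])), L[:,2].max(), "knob t,z", L[t>np.polyval(A,L[:,2])+.015].mean(0) )
E
```

```text
17.2 [ 0.4789 -0.1797  0.2359] [-179.7275    0.0354   89.7796] 0.02419331060767226 [-0.3163  0.1402 -6.651 ] [-20.4999  15.6495   0.5964  75.1903  -0.1277  69.7208]
scene 295 ((476.61285400390625, -256.258056640625), (170.28384399414062, 177.83560180664062), 80.98783111572266)<stdin>:10: RuntimeWarning: Mean of empty slice.
  ret = um.true_divide(
Traceback (most recent call last):
ValueError: zero-size array to reduction operation minimum which has no identity
```

View pics/g4.png

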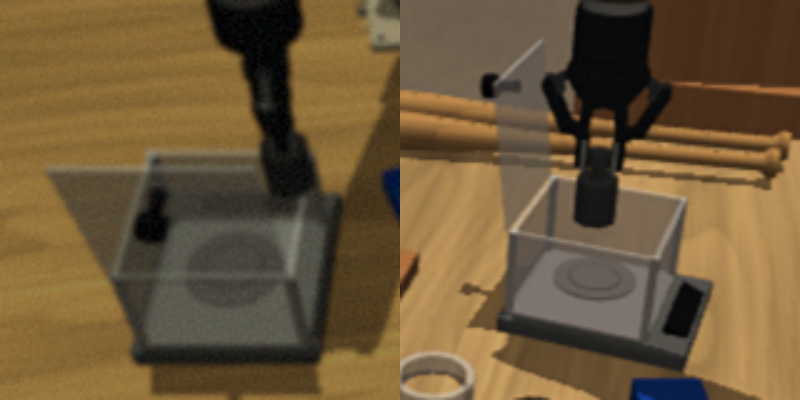

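The weight hangs upright above the near edge of the shield, at side crop (595,195). The pan ring is visible at about (233,268) in the scene crop and (594,277) in the side crop.

```bash
python3 - <<'E'
from h import *
np.set_printoptions(precision=4,suppress=True)
for n,uv in(("scene",(222.1,194.6)),("side",(377.6,171.3)),("scene",(140+233*.35,100+268*.35)),("side",(300+194*.4,60+277*.4))):
    d=dict(np.load(n+"0.npz"));K=d["camera_matrix"];r=d["pose"][:3,:3]@np.linalg.solve(K,[*uv,1]);o=d["pose"][:3,3];print(n,o+r*(.046-o[2])/r[2])
    if n=="side": continue
    P=pts(d);z=P[...,2];L=P[(z>.15)&(z<.4)&(P[...,0]>.5)&(P[...,0]<.66)&(P[...,1]>-.4)&(P[...,1]<-.15)]
    ux=np.array([np.cos(np.radians(-9)),np.sin(np.radians(-9))]);t=(L[:,:2]-[.4768,-.2565])@ux;A=np.polyfit(L[:,2],t,1)
    r=t-np.polyval(A,L[:,2]);A=np.polyfit(L[abs(r)<.006,2],t[abs(r)<.006],1);print("lid t(z=.13)",np.polyval(A,.13),"deg",90+np.degrees(np.arctan(A[0])),L[:,2].max(),"knob",L[r>.015].mean(0))
p,R,s=now()
go(p,R,[.4768,-.257,p[2]],toolR([0,0,-1],[1,0,0]),.03)
E
```

```text
scene [ 0.4836 -0.2548  0.046 ]
lid t(z=.13) 0.08855108881934376 deg 97.65698518637396 0.3005490345096641 knob [ 0.6205 -0.277   0.2692]
side [ 0.4735 -0.2569  0.046 ]
scene [ 0.4802 -0.2564  0.046 ]
lid t(z=.13) 0.08855108881934376 deg 97.65698518637396 0.3005490345096641 knob [ 0.6205 -0.277   0.2692]
side [ 0.4738 -0.2599  0.046 ]
turn x1 [-0.0013 -0.0001 -0.0002]
shift x3 [-0.0529 -0.0017  0.    ]
```

Call:
send_rows(series=[[[-0.053,-0.002,0],[-0.0013,0,0],20],[[-0.053,-0.002,0],[0,0,0],20],[[-0.05,-0.002,0],[0,0,0],20],[[0,0,0],[0,0,0],20],[[0,0,0.04],[0,0,0],20],[[0,0,0.05],[0,0,0],20],[[0,0,0.05],[0,0,0],20],[[0,0,0.04],[0,0,0],20],[[0,0,0],[0,0,0],20],[[0,0,0],[0,0,0],20]])

```text
time: 18.55
tcp_pos: [0.4792, -0.2551, 0.1494]
tool_rot: [179.7, 0.1, 90.1]
ft_force: [0.8, -0.6, -5.7]
gripper_width: 0.0245
finger_force: 50.0
```

```bash
python3 - <<'E'
from h import *
np.set_printoptions(precision=4,suppress=True)
p,R,s=now();print(s["time"],p,s["tool_rot"],s["gripper_width"],s["ft_force"])
go(p,R,[.477,-.257,.126],toolR([0,0,-1],[1,0,0]),.006)
E
```

```text
18.55 [ 0.4792 -0.2551  0.1494] [179.7046   0.0972  90.1017] 0.024525096415101248 [ 0.8099 -0.5983 -5.7122]
turn x1 [0.0016 0.0005 0.0006]
shift x4 [-0.001  -0.0011  0.0117]
```

Call:
send_rows(series=[[[-0.003,-0.004,0.012],[0.001,0,0],20],[[0,0,0.012],[0,0,0],20],[[0,0,0.012],[0,0,0],20],[[0,0,0.01],[0,0,0],20],[[0,0,0.004],[0,0,0],20],[[0,0,0.004],[0,0,0],20],[[0,0,0.003],[0,0,0],20],[[0,0,0.003],[0,0,0],20],[[0,0,0],[0,0,0],20],[[0,0,0],[0,0,0],20]])

```text
time: 19.8
tcp_pos: [0.477, -0.2573, 0.1191]
tool_rot: [179.9, 0.1, 90.0]
ft_force: [-0.2, 0.5, -5.1]
gripper_width: 0.024
finger_force: 50.1
```

Call:
send_rows(series=[[[0,0,0.002],[0,0,0],20],[[0,0,0.002],[0,0,0],20],[[0,0,0.002],[0,0,0],20],[[0,0,0.002],[0,0,0],20],[[0,0,0.002],[0,0,0],20],[[0,0,0.002],[0,0,0],20],[[0,0,0],[0,0,0],20],[[0,0,0],[0,0,0],20],[[0,0,0],[0,0,0],20]])

```text
time: 20.92
tcp_pos: [0.477, -0.2573, 0.1131]
tool_rot: [179.9, 0.1, 90.0]
ft_force: [-0.7, -0.5, -1.9]
gripper_width: 0.0242
finger_force: 50.4
```

Call:
send_rows(series=[[[0,0,0.002],[0,0,0],20],[[0,0,0.002],[0,0,0],20],[[0,0,0.001],[0,0,0],20],[[0,0,0],[0,0,0],20],[[0,0,0],[0,0,0],20],[[0,0,0],[0,0,0],20]])

```text
time: 21.68
tcp_pos: [0.477, -0.2573, 0.1105]
tool_rot: [179.9, 0.1, 90.0]
ft_force: [-1.4, 1.2, 1.7]
gripper_width: 0.0243
finger_force: 50.6
```

```bash
python3 - <<'E'
from h import *
p,R,s=now();print(p,s["ft_force"],s["moment"],s["joint_efforts"])
E
```

```text
[ 0.4769924  -0.2572922   0.11050825] [-1.36369885  1.22172816  1.73863255] [ 0.03371987  0.11199106 -0.00988226] [ 2.93871872e-01 -4.23916590e+01  2.25172573e+01 -2.84438739e-01
  1.24083082e-01 -2.41002657e-03]
```

Call:
send_rows(series=[[[0,0,0],[0,0,0],20],[[0,0,0],[0,0,0],27],[[0,0,0],[0,0,0],29],[[0,0,0],[0,0,0],33],[[0,0,0],[0,0,0],40],[[0,0,0],[0,0,0],46],[[0,0,0],[0,0,0],46],[[0,0,-0.02],[0,0,0],46],[[0,0,-0.04],[0,0,0],46],[[0,0,-0.08],[0,0,0],46],[[0,0,-0.1],[0,0,0],46],[[0,0,-0.1],[0,0,0],40],[[0,0,-0.1],[0,0,0],20],[[0,0,0],[0,0,0],5]], grip_force=20)

```text
time: 23.42
tcp_pos: [0.4782, -0.2578, 0.3363]
tool_rot: [179.4, 0.4, 90.0]
ft_force: [0.0, 0.6, -0.5]
gripper_width: 0.0056
finger_force: 0.0
```

```bash
python3 - <<'E'
from h import *
np.set_printoptions(precision=4,suppress=True)
p,R,s=now();print(s["time"],p,s["q"])
a=snapshot("scene");b=snapshot("side")
save("g5.png",np.hstack([cv2.resize(a["pixels"][100:240,140:280],(400,400)),cv2.resize(b["pixels"][60:220,300:460],(400,400))]))
E
```

```text
23.425 [ 0.4782 -0.2578  0.3363] [-28.3045  17.3257  17.6929  89.6171  -0.0398  61.655 ]
```

View pics/g5.png

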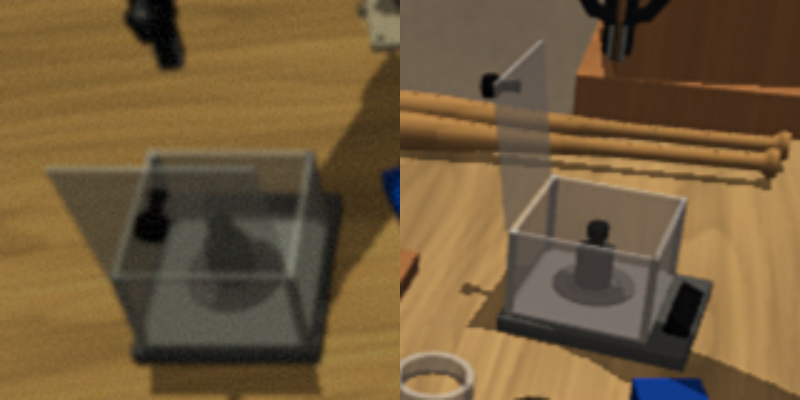

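The weight stands by itself, centred in the ring at side crop (595,270), and the lid is still up. Next I go over the lid's top edge to its outer face, beside the knob.

```bash
python3 - <<'E'
from h import *
np.set_printoptions(precision=4,suppress=True)
p,R,s=now()
C=np.array([.477,-.257]);ex=np.array([np.cos(np.radians(-9)),np.sin(np.radians(-9))]);ey=np.array([-ex[1],ex[0]])
W=lambda t,l,z:np.r_[C+t*ex+l*ey,z]
R1=toolR([0,0,-1],[*ex,0])
a,b=go(p,R,W(0,.04,.365),R1);a,b=go(a,b,W(.16,.04,.365));go(a,b,W(.16,.04,.30),None,.03);print(a)
E
```

```text
turn x1 [0.0011 0.0007 0.0502]
shift x1 [ 0.08    0.0006 -0.0674]
shift x3 [0.     0.1067 0.    ]
shift x3 [0.     0.     0.0433]
[ 0.6413 -0.2425  0.365 ]
```

Call:
send_rows(series=[[[0,0,-0.03],[0,0,0.025],0],[[0,0,-0.03],[0,0,0.025],0],[[0.08,0,0],[0,0,0],0],[[0,0.08,0],[0,0,0],0],[[0,0.08,0],[0,0,0],0],[[0,0.08,0],[0,0,0],0],[[0,0.08,0],[0,0,0],0],[[0,0,0],[0,0,0],0],[[0,0,0],[0,0,0],0]])

```text
time: 24.65
tcp_pos: [0.6403, -0.2421, 0.3584]
tool_rot: [-179.9, 0.0, 81.0]
ft_force: [-1.1, 0.0, -0.9]
gripper_width: -0.0001
finger_force: 0.0
```

```bash
cat >> h.py <<'E'
C=np.array([.477,-.257]);ex=np.array([np.cos(np.radians(-9)),np.sin(np.radians(-9))]);ey=np.array([-ex[1],ex[0]])
W=lambda t,l,z:np.r_[C+t*ex+l*ey,z]
E
python3 - <<'E'
from h import *
np.set_printoptions(precision=4,suppress=True)
p,R,s=now();d=p[:2]-C;print(s["time"],p,s["tool_rot"],s["q"],"t,l",d@ex,d@ey)
R1=toolR([0,0,-1],[*ex,0]);a,b=go(p,R,W(.16,.04,p[2]),R1);go(a,b,W(.16,.04,.30),None,.03)
E
```

```text
24.65 [ 0.6403 -0.2421  0.3584] [-179.8623    0.0334   81.0428] [-20.6864  39.4871  56.6172 107.2582  -0.0607  78.2709] t,l 0.15892816511961508 0.040270702464831665
turn x1 [-0.0008  0.0002  0.0002]
shift x1 [-0.0005  0.0021  0.    ]
shift x2 [0.     0.     0.0584]
```

```bash
python3 - <<'E'
from h import *
np.set_printoptions(precision=3,suppress=True)
th=np.radians(np.r_[97,np.arange(90,-1,-5)]);s=.15;w=.015
t=.085-s*np.cos(th)+.005*np.sin(th)+w;z=.1305+s*np.sin(th)+.005*np.cos(th)+.019
print(t[0],z[0]);print(np.c_[np.diff(t),-np.diff(z)]/.5);print(t[-1],z[-1])
E
```

```text
0.12324313226897872 0.2977725760291726
[[-0.036 -0.003]
 [-0.026  0.   ]
 [-0.026  0.003]
 [-0.026  0.005]
 [-0.025  0.007]
 [-0.025  0.009]
 [-0.024  0.011]
 [-0.023  0.013]
 [-0.021  0.015]
 [-0.02   0.017]
 [-0.018  0.019]
 [-0.017  0.02 ]
 [-0.015  0.022]
 [-0.013  0.023]
 [-0.011  0.024]
 [-0.009  0.025]
 [-0.007  0.025]
 [-0.004  0.026]
 [-0.002  0.026]]
-0.04999999999999999 0.1545
```

Call:
send_rows(series=[[[0,0,0.04],[0,0,0],0],[[0,0,0.04],[0,0,0],0],[[0,0,0.04],[0,0,0],0],[[0,0,0],[0,0,0],0]])

```text
time: 25.15
tcp_pos: [0.6385, -0.2418, 0.3007]
tool_rot: [-180.0, 0.0, 81.0]
ft_force: [-0.0, 0.1, -0.2]
gripper_width: 0.0003
finger_force: 0.0
```

Call:
send_rows(series=[[[0,-0.034,0.003],[0,0,0],0],[[0,-0.034,0.003],[0,0,0],0],[[0,-0.036,-0.003],[0,0,0],0],[[0,-0.026,0],[0,0,0],0],[[0,-0.026,0.003],[0,0,0],0],[[0,-0.026,0.005],[0,0,0],0],[[0,-0.025,0.007],[0,0,0],0],[[0,-0.025,0.009],[0,0,0],0],[[0,-0.024,0.011],[0,0,0],0],[[0,-0.023,0.013],[0,0,0],0]])

```text
time: 26.4
tcp_pos: [0.5027, -0.2207, 0.2776]
tool_rot: [179.6, 0.1, 81.0]
ft_force: [0.5, 0.6, 1.8]
gripper_width: -0.0
finger_force: 0.5
```

```bash
python3 - <<'E'
from h import *
np.set_printoptions(precision=4,suppress=True)
p,R,s=now();d=p[:2]-C;print(s["time"],p,s["tool_rot"],s["q"],s["ft_force"],"t,l",d@ex,d@ey)
b=snapshot("side");save("g6.png",cv2.resize(b["pixels"][40:220,280:460],(500,500)))
E
```

```text
26.4 [ 0.5027 -0.2207  0.2776] [179.6317   0.1449  81.0282] [-23.6784  18.6139  10.8838  81.8769  -0.0466  75.2928] [0.5177 0.6422 1.7516] t,l 0.019715249508352937 0.039874107725426496
```

View pics/g6.png

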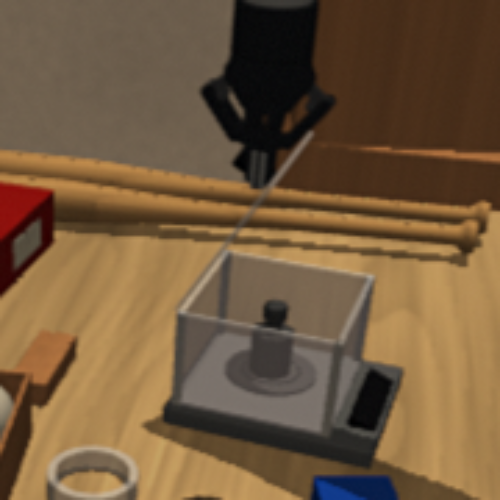

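The lid has come down to about 55°, with the fingertips on its outer face at (258,180). I'll carry on down the arc.

Call:
send_rows(series=[[[0,-0.021,0.015],[0,0,0],0],[[0,-0.02,0.017],[0,0,0],0],[[0,-0.018,0.019],[0,0,0],0],[[0,-0.017,0.02],[0,0,0],0],[[0,-0.015,0.022],[0,0,0],0],[[0,-0.013,0.023],[0,0,0],0],[[0,-0.011,0.024],[0,0,0],0],[[0,-0.009,0.025],[0,0,0],0],[[0,-0.007,0.025],[0,0,0],0],[[0,-0.004,0.02],[0,0,0],0],[[0,0,0],[0,0,0],0]])

```text
time: 27.82
tcp_pos: [0.4359, -0.2099, 0.1686]
tool_rot: [-180.0, 0.0, 81.0]
ft_force: [-0.4, 1.0, 0.6]
gripper_width: 0.0
finger_force: 0.0
```

```bash
python3 - <<'E'
from h import *
p,R,s=now();d=p[:2]-C;print(s["time"],p,s["ft_force"],"t,l",d@ex,d@ey)
E
```

```text
27.825 [ 0.43587206 -0.20992878  0.16862902] [-0.38302732  0.98838495  0.64922372] t,l -0.04798514414883685 0.04005786466367985
```

Call:
send_rows(series=[[[0,0,0.008],[0,0,0],0],[[0,0,0.008],[0,0,0],0],[[0,0,0.006],[0,0,0],0],[[0,0,0.004],[0,0,0],0],[[0,0,0.003],[0,0,0],0],[[0,0,0],[0,0,0],0],[[0,0,0],[0,0,0],0]])

```text
time: 28.7
tcp_pos: [0.4367, -0.2103, 0.1553]
tool_rot: [179.9, 0.1, 81.0]
ft_force: [-0.3, 0.0, -0.8]
gripper_width: 0.0003
finger_force: 0.0
```

Call:
send_rows(series=[[[0,0,0.003],[0,0,0],0],[[0,0,0.003],[0,0,0],0],[[0,0,0],[0,0,0],0],[[0,0,0],[0,0,0],0]])

```text
time: 29.2
tcp_pos: [0.4369, -0.2104, 0.1544]
tool_rot: [179.8, 0.1, 81.0]
ft_force: [-3.8, 2.6, 13.0]
gripper_width: 0.0003
finger_force: 6.5
```

Call:
send_rows(series=[[[0,0,0.001],[0,0,0],0],[[0,0,0],[0,0,0],0],[[0,0,-0.04],[0,0,0],0],[[0,0,-0.1],[0,0,0],0],[[0,0,-0.1],[0,0,0],0],[[0,0,-0.1],[0,0,0],0],[[0,0,0],[0,0,0],0],[[0,0,0],[0,0,0],0]])

```text
time: 30.2
tcp_pos: [0.4362, -0.21, 0.3213]
tool_rot: [179.9, 0.1, 81.0]
ft_force: [-0.3, 1.0, 0.5]
gripper_width: 0.0001
finger_force: 0.0
```

```bash
python3 - <<'E'
from h import *
np.set_printoptions(precision=4,suppress=True)
p,R,s=now();print(s["time"],p,s["ft_force"])
a=snapshot("scene");b=snapshot("side");P=pts(a)
d=P[...,:2]-C;t=d@ex;l=d@ey
for lo in(-.08,-.05,-.02,.01,.04,.07):
    k=(t>lo)&(t<lo+.02)&(abs(l)<.075)&(abs(l)>.025)&(P[...,2]>.1)&(P[...,2]<.2);print(lo,k.sum(),np.median(P[k][:,2]) if k.any() else 0)
save("g7.png",np.hstack([cv2.resize(a["pixels"][100:240,140:280],(400,400)),cv2.resize(b["pixels"][60:220,300:460],(400,400))]))
E
```

```text
30.2 [ 0.4362 -0.21    0.3213] [-0.2918  0.9916  0.4864]
-0.08 161 0.13530492624229007
-0.05 178 0.1352622959815658
-0.02 190 0.1351460449890916
0.01 196 0.13519022188767338
0.04 205 0.13543224056955772
0.07 454 0.126212954747718
```

View pics/g7.png

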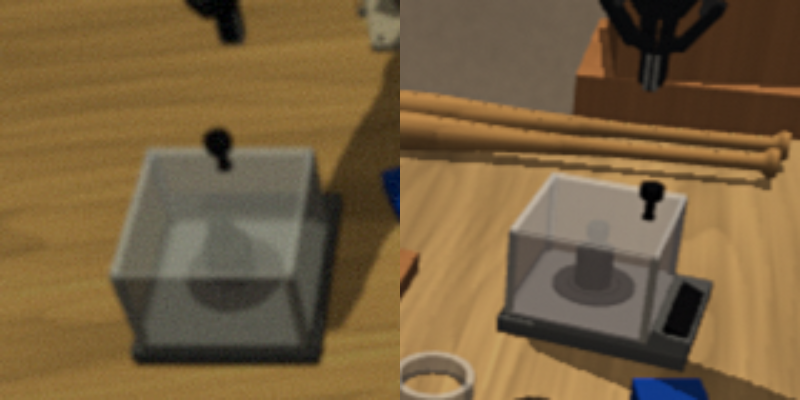

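The lid lies flat, its face at 135.3 mm along its whole length, with the lid knob at scene crop (218,145). The weight stands upright under it at side crop (595,265), and the robot is clear.

```bash
python3 -c "
from h import *
print(sign_off())"
```

```text
the job is handed in; nothing more can be done
None
```

The job is handed in at about 30 s: the steel weight was stood up on the table and let go, then picked up again and set gently inside the pan's ring, and the lid is fully shut over it with the robot touching nothing.

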